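Index the weld-clamp carriage and set its knurled nut a quarter turn off tight

TASK

On the welding bench, slide the clamp carriage along its rail until the detent clicks and it is fully home against the end stop. Then screw its knurled nut down (clockwise from above) until it bottoms out on the strap, back it off a quarter turn so the plate can creep when it gets hot, and finish while still gripping the nut there: do not let go of it. Leave the hammer, the brush and the angle offcut where they lie.

Things in the scene. Friction and masses are not known exactly. Their poses are not given: they have to be found in the camera images.
- rail: Fixed steel rail on the bench, 270 mm long, 60 wide, its bar's top 24 mm above the bench. Origin on the bench under its centre line; z up, y along the rail towards the end stop. The open end is 155 mm from the origin along -y. The rail lies within 38 degrees of the robot's y axis, its +y towards the robot's left.
- stop_face (a point): Middle of the end stop's face, where the carriage's front meets it when home: a grey block across the rail, 60 mm wide, top 44 mm above the bench; this point is 91 mm from the rail's origin along +y, 36 mm above the bench.
- carriage (a joint): Travel of the clamp carriage along the rail's +y, in m: 0 at the open end, 0.130 fully home against the end stop; starts at 0 to 0.05. It slides with about 2 N. A spring detent underneath (a small brass pin in the rail) resists with 12 to 17 N at 0.116 to 0.118, then yields, and holds it at home against about 10 N. It may be pushed on its rear face or drawn along by the nut.
- carriage_rear (a point): Middle of the carriage's rear face (away from the end stop), 36 mm above the bench, 45 mm behind the stud's axis; the face is 80 mm wide, 20 high. The carriage is a grey block 80 x 90 mm (90 along the rail), top 46 mm above the bench. On it are fixed a steel plate (110 x 60 x 6 mm) and a dark strap (76 x 44 x 8 mm, top 60 mm above the bench).
- knurled_nut: Round knurled steel nut, 40 mm diameter, 36 high, on the carriage's upright 16 mm stud, whose end is 110 mm above the bench. Origin: centre of its underside (60 mm above the bench when bottomed), z up. It can be gripped from above at any yaw. A dark notch on its top lies on its own -x side; with the nut bottomed that points along the rail's -x.
- nut_turn (a joint): Angle of the nut in rad: 0 bottomed out on the strap (hard stop), growing counter-clockwise seen from above as it is unscrewed; a quarter turn is 1.57. Starts at 2.6 to 4.6, stops at 6.0. Right-hand thread, already started: 3 mm down per clockwise turn. Turning needs about 0.06 N m; at the bottom it goes no farther and the torque rises steeply.
- chipping_hammer: Hammer 260 mm long, head 90 mm, wooden handle, lying loose beside the rail, bystander. Origin at the middle of its underside, handle along its -x.
- wire_brush: Brush 200 mm long, 42 wide, wooden handle, lying loose beside the rail, bystander. Origin at the middle of its underside, handle along its -x.
- angle_offcut: Loose offcut of steel angle, 40 x 90 x 40 mm, bystander. Origin at the centre of its underside, 90 mm along its y.

How it is judged (in metres and radians):
On the way, in this order (a step that is already met when the one before it is completed fails the run):
1. the carriage is fully home in its detent (value of joint carriage above 0.127 m), for 0.2 s.
2. with the carriage home, the nut is bottomed out on the strap (value of joint nut_turn below 0.06 rad and value of joint carriage above 0.127 m), for 0.1 s.
At the end, for the whole second after the job is handed in: The carriage is home (within 3 mm of the end stop, held by its detent), the nut has been bottomed out (within 0.06 rad) and now stands a quarter turn backed off (1.57 rad, give or take 0.40), still, and the fingers still grip it (more than 3 N) through the last second (value of joint carriage above 0.127 m and value of joint nut_turn between 1.17 and 1.97 rad and angular speed of knurled_nut below 0.1 rad/s and contact force between the fingers and knurled_nut above 3 N); the arm keeps its last pose, push and grip.
It fails at once if the hammer is pushed more than 25 mm from its place (distance of chipping_hammer from where it was at the start of the episode above 0.025 m).
It fails at once if the brush is pushed more than 25 mm from its place (distance of wire_brush from where it was at the start of the episode above 0.025 m).
It fails at once if the angle offcut is pushed more than 25 mm from its place (distance of angle_offcut from where it was at the start of the episode above 0.025 m).
It also fails if it takes over 54 s, if anything falls off the work surface, if the arm or the gripper's body presses on something with over 40 N, if the wrist force passes 120 N, or if a joint passes its speed limit or range.

ROBOT

A 6-joint arm with a two-finger parallel gripper is mounted at the origin on the work surface. World frame = base frame: x ahead of the robot, y to its left, z up, the work surface at z = 0. Lengths are in m, angles in degrees, forces in N, time in s.
With the tool pointing down it reaches from about 0.15 to 0.775 m from the base axis. Payload 6.1 kg.
Tool frame: the origin (TCP) lies midway between the tips of the shut fingers; the grasp point (between the pads) lies 19 mm behind it; z points along the fingers, y is the line along which they close (so a half turn about z gives the same grasp; the last joint's range is limited). The gripper opens to 85 mm and grips with 20 to 120 N. Pads are 22 mm wide; open, the fingers measure 114 mm over their backs; the gripper's body (76 mm by 85 mm) begins 54 mm behind the grasp point. The pads swing forward as they close: fully open they stand 13 mm farther back than shut.
Start: joints at [65.088, 7.208, -2.269, 80.523, 0, 90], TCP at [0.221, 0.476, 0.193] pointing down, gripper open.
Joint ranges: [-155.77, 155.77], [-54.66, 111.73], [-72.52, 77.12], [-102.08, 115.82], [-83.92, 84.16], [-180, 180]. Speed limits (degrees/s): [136.94, 136.94, 172.46, 180, 180, 180].

INTERFACE

Orientations are given as [roll, pitch, yaw] about the fixed x, y, z axes, in that order (R = Rz(yaw) Ry(pitch) Rx(roll)).
In Python, from workcell import * gives the robot as it stands.
- The arm moves only by the tool step_arm, never from a script. Its argument "targets" is one flat list of numbers, 7 for each row, row after row: the turn, a rotation vector about the tool's x, y, z in rad, then the shift along the tool's x, y, z in mm, then the closure, from 0 (fully open) to 1 (shut). A call has 1 to 12 rows; each row shifts and turns the commanded pose from where the row before left it, along the tool's axes as they then stand; what a row does not reach is not made up. A row lasts 1/10 s, in which the tool goes at most 50 mm and 8.59 degrees, less where a joint would pass 70% of its speed; a pose out of reach is approached as far as the arm can. A call with a gripper value outside its range is refused whole. The fingers move at their own pace and stop on an object; the grip force is fixed at half the most. Time passes only in rows, so rows that do not move let the fingers close. It gives the time, the measured TCP pose, the force, the opening and the grip force at its end, in the units of the state.
- observe(): the state, without advancing time (a new reading comes with each control period).
- get_image(name): name is "scene" or "top"; returns the picture (480x640x3 uint8, red, green, blue); there is no depth.
- calibration(name): a dict with "fovy" (degrees; the focal length in pixels is half the picture's height over the tangent of half this angle, whatever the lens; pixels are square), "cx", "cy" (the principal point, pixels), "xyz" and "rotation" of the camera in the world. Camera axes: x right, y up, looking along -z (the intrinsics and any distortion apply to the point x, -y, -z); pixel columns grow to the right and rows downward; lengths in m; the calibration is good to about 2 mm. A picture is of the moment at which its call begins. calibration takes no time and is no camera call.
- finish_job(): hands the job in; it is judged then, once.
The state is a dict: "clock": time; "q": joint angles; "qvel": joint speeds; "tau": joint torques, N m; "tcp_pos": TCP position; "orientation": TCP orientation; "wrist_force": force on the tool from outside, world axes, zero at the start; "wrist_torque": the same for the moment, N m; "opening": opening from 0.0 (shut) to 1.0 (fully open); "grasp_force": force on a finger pad.
Only numpy, scipy, OpenCV 4.12 (cv2) and the standard library are available. Lean on these libraries where they do the work, as an engineer would, in place of code of your own. Each camera call takes 0.05 s, during which the arm holds its last target. There are 200 camera calls.

## Working session

There is one attempt and no reset: what is moved stays moved. The work goes in short steps, Python scripts to look and compute and a tool call to move; the robot and the scene stay as the last step left them, time stands still between calls to the robot, and variables do not carry over. Pictures are saved under pics/ and viewed, at most 10 in all, crops included, and the job is handed in when it is done.

Besides the shell and the picture viewer there is one more tool, called as name(argument=value, ...) on one line, values as JSON. step_arm: Moves the arm, as the interface text tells. Its arguments: {"type":"object","properties":{"targets":{"type":"array","items":{"type":"number"}}},"required":["targets"]}

```bash
ls; mkdir -p pics; python3 - <<'E'
from workcell import *
import cv2
for n in ("scene","top"):
    cv2.imwrite(f"pics/{n}0.png",get_image(n)[:,:,::-1]); print(n,calibration(n))
print(observe())
E
```

```text
pics
scene {'fovy': 43.38043945589595, 'cx': 320.66071602861587, 'cy': 254.56467454262767, 'xyz': array([1.02372509, 0.27985818, 0.90876442]), 'rotation': array([ 30.07736679,  -0.18543483, 116.14472682])}
top {'fovy': 42.39818741727419, 'cx': 325.20156608010495, 'cy': 236.20261373304703, 'xyz': array([0.51767179, 0.05049038, 1.10974269]), 'rotation': array([  3.75741734,  -0.21994404, -91.16837508])}
{'clock': 0.1, 'q': array([ 6.50892961e+01,  7.23779663e+00, -2.32094827e+00,  8.05257689e+01,
        1.72964567e-03,  9.00004070e+01]), 'qvel': array([ 0.04708346, -0.10151826,  0.07634134, -0.08050202,  0.01694176,
       -0.07819231]), 'tau': array([-7.34072728e-04, -4.36903453e+01,  3.53606057e+01,  1.36158106e-02,
       -4.00268789e-05,  3.04345264e-06]), 'tcp_pos': array([0.22093714, 0.47575948, 0.19270393]), 'orientation': array([-1.79915486e+02, -1.72904339e-03,  1.55088887e+02]), 'wrist_force': array([-0.3064233 , -0.17095551,  0.1711495 ]), 'wrist_torque': array([ 0.00086279, -0.03214316, -0.03063047]), 'grasp_force': 0.0, 'opening': 0.9961103830805376}
```

View pics/scene0.png

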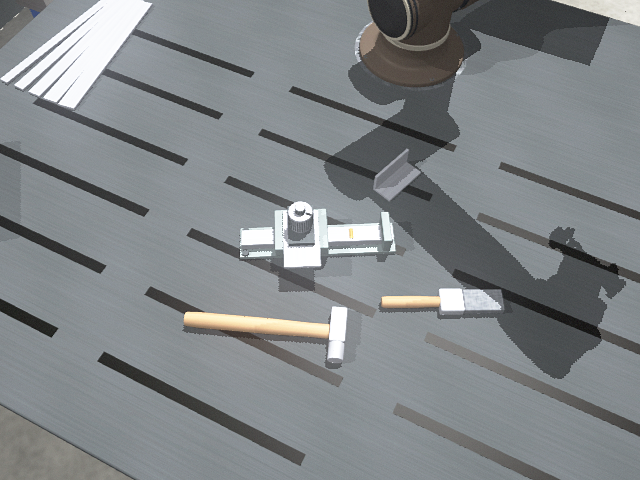

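View pics/top0.png

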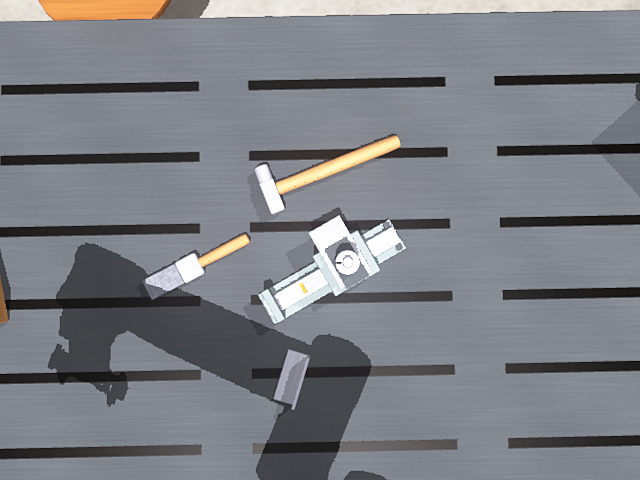

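The scene view shows the nut at about (300,212), the stop at (388,232), the offcut at (397,180), the hammer below at (260,325) and the brush at (440,300). In the top view the nut is at (347,260), the stop at (270,307) and the rail's open end at (395,237). I'll zoom in on both for corner pixels.

```bash
python3 - <<'E'
import cv2,numpy as np
a=cv2.imread("pics/top0.png")[200:340,240:420]; b=cv2.imread("pics/scene0.png")[190:290,225:405]
f=lambda i:cv2.resize(i,None,fx=4.4,fy=4.4,interpolation=cv2.INTER_CUBIC)
cv2.imwrite("pics/c_top.png",f(a)[:600,:]);cv2.imwrite("pics/c_scene.png",f(b))
E
```

```text
(no output)
```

View pics/c_top.png

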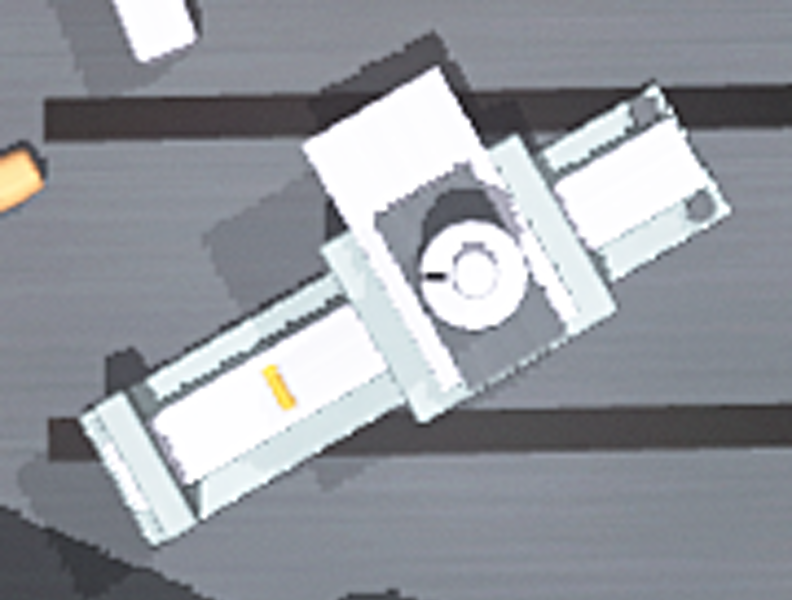

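View pics/c_scene.png

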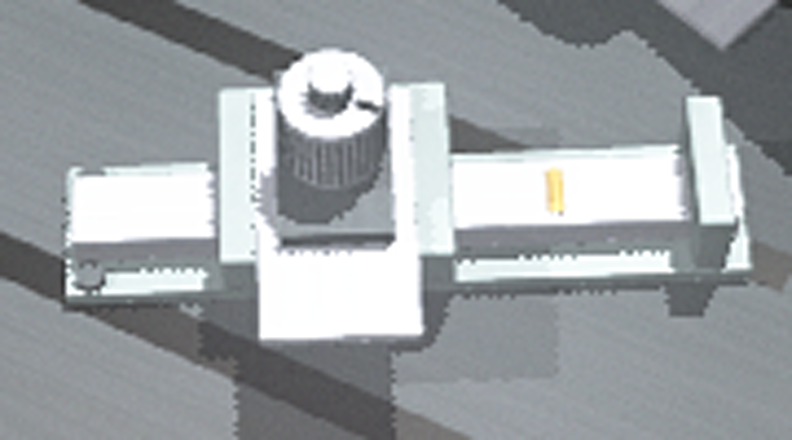

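The crops give clear corners. In the top crop the stop's front edge runs (120,390)-(198,520), the carriage corners are (322,248), (422,420), (517,137) and (615,312), the nut centre is (473,274) and the notch is (433,277). In the scene crop the nut top is at (331,92) and the notch at (368,104). Next is a joint fit of rail pose and travel.

```bash
cat > h.py <<'E'
import numpy as np
from scipy.spatial.transform import Rotation as R
from scipy.optimize import least_squares
def proj(c,P):
    f=240/np.tan(np.radians(c["fovy"]/2))
    p=(np.atleast_2d(P)-c["xyz"])@R.from_euler("xyz",c["rotation"],degrees=True).as_matrix()
    return np.c_[c["cx"]+f*p[:,0]/-p[:,2], c["cy"]-f*p[:,1]/-p[:,2]]
E
python3 - <<'E'
from h import *; from workcell import *
C=[calibration("top"),calibration("scene")]
# x, y(rail), y moves with carriage?, z ; crop px top / scene
F=[(-.03,.091,0,.044,(198,520),(687,97)),(.03,.091,0,.044,(120,390),(697,222)),
(.04,-.039,1,.046,(322,248),(455,252)),(-.04,-.039,1,.046,(422,420),(443,83)),
(.04,-.129,1,.046,(517,137),(220,262)),(-.04,-.129,1,.046,(615,312),(220,90)),
(0,-.084,1,.098,(473,274),(331,92)),(0,-.084,1,.110,(475,272),(330,75))]
obs=[np.array([f[4] for f in F])/4.4+[240,200],np.array([f[5] for f in F])/4.4+[225,190]]
def pts(p,L):
    c,s=np.cos(p[2]),np.sin(p[2]); X=np.array([(x,y+m*p[3],z) for x,y,m,z in L])
    return np.c_[p[0]+c*X[:,0]-s*X[:,1],p[1]+s*X[:,0]+c*X[:,1],X[:,2]]
L=[f[:4] for f in F]
# q: rail pose, travel, per-camera pixel offsets (weak prior 1.5px)
fun=lambda p:np.r_[np.concatenate([(proj(C[i],pts(p,L))+p[4+2*i:6+2*i]-obs[i]).ravel() for i in (0,1)]),p[4:]/1.5]
r=least_squares(fun,[.5,.03,.5,.03,0,0,0,0],loss="soft_l1"); p=r.x
print(p,np.degrees(p[2])); 
for i in(0,1): print((proj(C[i],pts(p,L))+p[4+2*i:6+2*i]-obs[i]).round(1).tolist())
print("nut",pts(p,[F[6][:4]]),"stop",pts(p,[(0,.091,0,.036)]), "home stud",pts(p,[(0,.046,0,.1)]))
# notch angle: search nut turn
for i,px in((0,(433,277)),(1,(368,104))):
    o=np.array(px)/4.4+([240,200],[225,190])[i]
    g=lambda t:np.hypot(*(proj(C[i],pts(p,[(-.015*np.cos(t),-.084-.015*np.sin(t),1,.098)]))[0]+p[4+2*i:6+2*i]-o))
    T=np.arange(2.4,4.9,.02); e=[g(t) for t in T]; print("turn",T[np.argmin(e)],min(e))
E
```

```text
[ 0.51830461  0.05119639  0.49970181  0.03629992 -0.02934439  0.50921601
 -0.19602117  0.79865641] 28.63080453221682
[[-0.1, 0.5], [0.4, -0.4], [-1.0, -0.4], [-0.6, 1.1], [0.0, -1.1], [1.0, -0.5], [0.2, 0.2], [0.0, 0.4]]
[[-0.4, -0.4], [0.7, 0.8], [0.3, 0.5], [0.7, -0.8], [-0.4, 0.1], [-0.7, -0.6], [-0.0, 0.2], [0.0, -0.1]]
nut [[0.54116076 0.00932882 0.098     ]] stop [[0.4747007  0.13106941 0.036     ]] home stud [[0.49626307 0.09157176 0.1       ]]
turn 4.240000000000002 0.13552058893899152
turn 4.320000000000002 0.27177161328774985
```

step_arm(targets=[0,0,0,-40.6,-24,0,0,0,0,0,-40.6,-24,0,0,0,0,0,-40.6,-24,0,0,0,0,0,-40.6,-24,0,0,0,0,0,-40.6,-24,0,0,0,0,0,-40.6,-24,0,0,0,0,0,-40.6,-24,0,0,0,0,0,-40.6,-24,0,0,0,0,0,-40.6,-24,0,0,0,0,0,-40.6,-24,0,0,0,0,0,-40.6,-24,0,0,0,0,0,-40.6,-24,0,0])

```text
clock: 1.3
tcp_pos: [0.5423, 0.0078, 0.1931]
orientation: [-180.0, -0.0, 155.1]
wrist_force: [0.7, 0.6, -0.4]
opening: 0.999
grasp_force: 0.0
```

```bash
python3 -c "
from workcell import *
o=observe();print(o['q'],o['tcp_pos'],o['orientation'],o['wrist_force'])"
```

```text
[ 8.18645021e-01  9.12633553e+00 -7.38733066e-02  8.08247889e+01
  9.22588900e-03  2.57496307e+01] [0.54229272 0.00780252 0.19308085] [-1.79997450e+02 -2.65235871e-02  1.55069012e+02] [ 0.71134149  0.60751795 -0.41845883]
```

step_arm(targets=[0,0,-0.1334,0,0,0,0,0,0,-0.1334,0,0,0,0,0,0,-0.1334,0,0,0,0,0,0,-0.1334,0,0,0,0,0,0,-0.1334,0,0,0,0,0,0,-0.1334,0,0,0,0,0,0,-0.1334,0,0,0,0,0,0,0,0,2,0,0,0,0,0,0,0,40,0,0,0,0,0,0,40,0,0,0,0,0,0,0,0])

```text
clock: 2.4
tcp_pos: [0.5365, 0.0115, 0.1079]
orientation: [179.7, -0.5, -151.6]
wrist_force: [-0.2, -0.4, -0.1]
opening: 1.003
grasp_force: 0.0
```

```bash
python3 - <<'E'
from workcell import *
import cv2
a,b=get_image("scene"),get_image("top")
f=lambda i,x,y:cv2.resize(i[y:y+150,x:x+100],None,fx=4,fy=4,interpolation=cv2.INTER_CUBIC)
cv2.imwrite("pics/g1.png",cv2.hconcat([f(a,250,130),f(b,295,190)])[:,:,::-1])
E
```

```text
(no output)
```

View pics/g1.png

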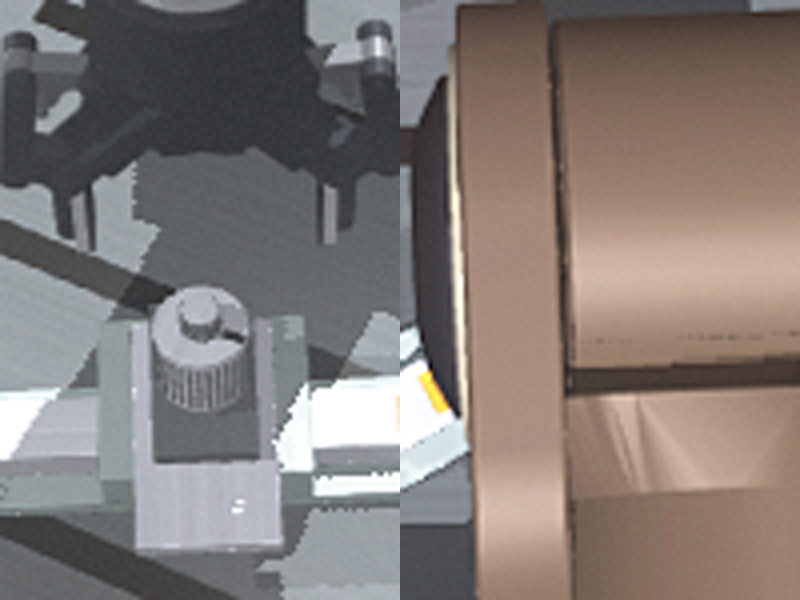

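The left half (scene) shows the open fingers straddling the nut along the rail. The finger midpoint is at crop x≈207 and the nut at ≈200, still above it. In the top view the arm hides the nut. I'll check the settled pose.

```bash
python3 - <<'E'
from workcell import *
from h import *
o=observe();print(o['q'],o['tcp_pos'],o['orientation'],o['wrist_force'])
c=calibration("scene")
n=np.array([.5412,.0093,.098]); t=o['tcp_pos']; d=np.array([-.479,.878,0])*.0425
print((proj(c,[n,t,t+d+[0,0,.013],t-d+[0,0,.013]])-[250,130])*4)
E
```

```text
[ 1.22184474e+00  9.58724160e+00 -9.49934137e+00  7.10102831e+01
  1.91628426e-03 -2.72669924e+01] [0.54014715 0.01153165 0.11359655] [ 1.79953919e+02 -8.52245479e-02 -1.51511130e+02] [-1.02865408 -0.07625298  0.17976963]
[[201.52836247 321.3305765 ]
 [206.69085934 299.39286133]
 [313.35504995 276.9587729 ]
 [ 98.21363213 284.16213162]]
```

step_arm(targets=[0,0,0,0,-2,20,0,0,0,0,0,0,20,0,0,0,0,0,0,6,0,0,0,0,0,0,0,0,0,0,0,0,0,0,0])

```text
clock: 3.0
tcp_pos: [0.5428, 0.0097, 0.0693]
orientation: [-179.9, 0.1, -151.4]
wrist_force: [1.3, 0.1, 0.8]
opening: 1.001
grasp_force: 0.0
```

```bash
python3 - <<'E'
from workcell import *
import cv2
a=get_image("scene")
cv2.imwrite("pics/g2.png",cv2.resize(a[130:280,220:400],None,fx=4,fy=4,interpolation=cv2.INTER_CUBIC)[:,:,::-1])
o=observe();print(o['tcp_pos'],o['orientation'],o['wrist_force'])
E
```

```text
[0.54285765 0.00975937 0.06923741] [-1.79931022e+02  1.30460839e-01 -1.51427341e+02] [ 0.3952408   0.25921845 -0.44321684]
```

View pics/g2.png

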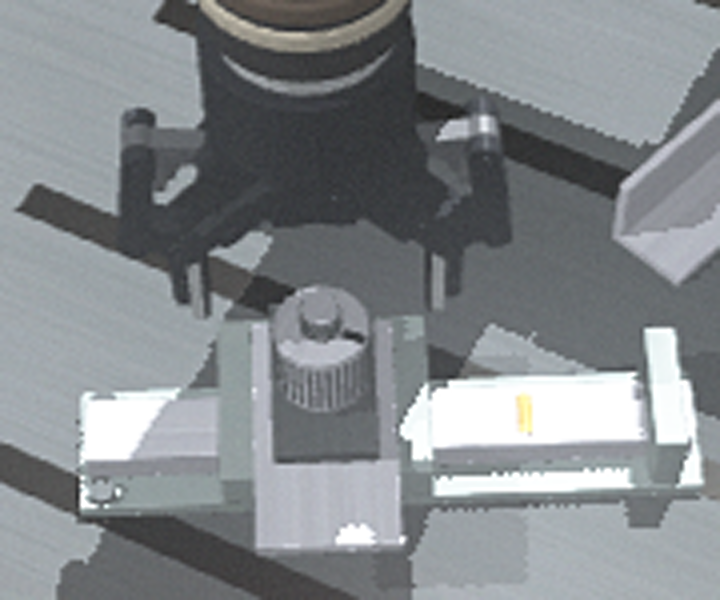

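The fingertips are at crop (203,315) and (435,308), with the nut between them. They sit higher in the image than I expected, so I'll compare with the projections.

```bash
python3 - <<'E'
from workcell import *
from h import *
c=calibration("scene")
t=observe()['tcp_pos']; d=np.array([-.479,.878,0])*.0425; x=np.array([.878,.479,0])*.011
for h in (0,.013,.02,.03): print(h,((proj(c,[t+d+[0,0,h],t-d+[0,0,h],t+d+x+[0,0,h],t-d+x+[0,0,h]])-[220,130])*4).round().tolist())
n=np.array([.5412,.0093,.0]);print(((proj(c,[n+[0,0,.062],n+[0,0,.098],n+[0,0,.11],t+[.038,0,.073]])-[220,130])*4).round())
E
```

```text
0 [[425.0, 360.0], [220.0, 367.0], [426.0, 383.0], [220.0, 390.0]]
0.013 [[425.0, 343.0], [218.0, 350.0], [426.0, 365.0], [218.0, 372.0]]
0.02 [[425.0, 333.0], [217.0, 340.0], [427.0, 356.0], [217.0, 363.0]]
0.03 [[426.0, 320.0], [215.0, 327.0], [427.0, 342.0], [216.0, 349.0]]
[[324. 370.]
 [322. 321.]
 [321. 304.]
 [272. 334.]]
```

step_arm(targets=[0,0,0,0,0,0,0.3,0,0,0,0,0,0,0.3,0,0,0,0,0,0,0.3,0,0,0,0,0,0,0.3,0,0,0,0,0,0,0.3,0,0,0,0,0,0,0.3])

```text
clock: 3.65
tcp_pos: [0.5416, 0.0097, 0.0673]
orientation: [180.0, -0.0, -151.4]
wrist_force: [0.5, 1.0, 0.0]
opening: 0.7
grasp_force: 0.0
```

step_arm(targets=[0,0,0,0,0,0,1,0,0,0,0,0,0,1,0,0,0,0,0,0,1,0,0,0,0,0,0,1,0,0,0,0,0,0,1,0,0,0,0,0,0,1])

```text
clock: 4.25
tcp_pos: [0.5417, 0.0097, 0.0676]
orientation: [180.0, 0.0, -151.4]
wrist_force: [-1.1, 0.2, 2.6]
opening: 0.133
grasp_force: 58.7
```

```bash
python3 - <<'E'
from workcell import *
import cv2
a=get_image("scene")
cv2.imwrite("pics/g3.png",cv2.resize(a[130:280,220:400],None,fx=4,fy=4,interpolation=cv2.INTER_CUBIC)[:,:,::-1])
o=observe();print(o['tcp_pos'],o['orientation'],o['wrist_force'],o['opening'],o['grasp_force'])
E
```

```text
[0.5417178  0.00972419 0.06763753] [-1.79996941e+02  1.37953096e-02 -1.51410851e+02] [-0.94828179  0.22124486  3.1240354 ] 0.1392523515332355 58.68241846561432
```

View pics/g3.png

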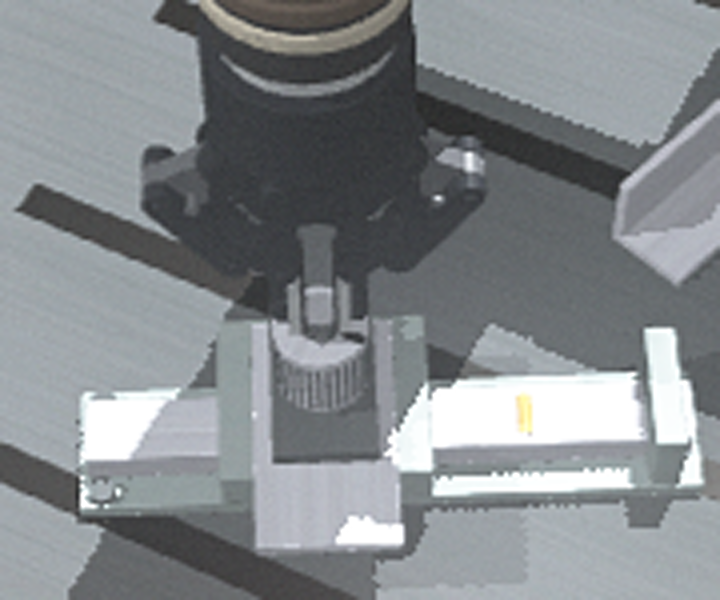

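The fingers closed on the stud end, just above the nut. Opening is 0.14, and the tips are at crop (320,340), at the nut's top surface. So the real tips sit about 30 mm higher than the reported TCP. A stud grip is centred and solid for drawing the carriage, so I'll pull along tool +y (rail +y) now.

step_arm(targets=[0,0,0,0,4,-1,1,0,0,0,0,8,0,1,0,0,0,0,8,0,1,0,0,0,0,8,0,1,0,0,0,0,8,0,1,0,0,0,0,8,0,1,0,0,0,0,4,0,1,0,0,0,0,0,0,1])

```text
clock: 5.1
tcp_pos: [0.5177, 0.0531, 0.0678]
orientation: [179.9, -0.0, -151.3]
wrist_force: [2.0, 2.8, -11.3]
opening: 0.129
grasp_force: 58.5
```

step_arm(targets=[0,0,0,0,4,1,1,0,0,0,0,7,0,1,0,0,0,0,7,0,1,0,0,0,0,6,0,1,0,0,0,0,4,0,1,0,0,0,0,0,0,1])

```text
clock: 5.7
tcp_pos: [0.5046, 0.0773, 0.0677]
orientation: [179.9, -0.0, -151.4]
wrist_force: [-3.4, -0.1, -0.8]
opening: 0.131
grasp_force: 60.0
```

step_arm(targets=[0,0,0,0,4,0,1,0,0,0,0,4,0,1,0,0,0,0,4,0,1,0,0,0,0,3,0,1,0,0,0,0,0,0,1,0,0,0,0,0,0,1])

```text
clock: 6.3
tcp_pos: [0.4978, 0.0896, 0.0676]
orientation: [180.0, -0.0, -151.4]
wrist_force: [-5.3, -2.5, 3.0]
opening: 0.135
grasp_force: 60.4
```

```bash
python3 - <<'E'
from workcell import *
from h import *
import cv2
a=get_image("scene")
cv2.imwrite("pics/g4.png",cv2.resize(a[130:280,220:400],None,fx=4,fy=4,interpolation=cv2.INTER_CUBIC)[:,:,::-1])
o=observe();t=o['tcp_pos'];print(t,o['orientation'],o['wrist_force'],o['wrist_torque'],o['opening'],o['grasp_force'])
d=np.array([-.479,.878]);print("moved",(t[:2]-[.54172,.00972])@d, "force along", o['wrist_force'][:2]@d,"lat",o['wrist_force'][:2]@[.878,.479])
E
```

```text
[0.49780401 0.08964399 0.06763445] [ 1.79978686e+02 -1.56155049e-02 -1.51407835e+02] [-4.7898992  -2.05567335  2.33681511] [-0.52220879  0.96097754  0.05696563] 0.12928102491011526 60.46470522880554
moved 0.09120902274919876 force along 0.4894805146069576 lat -5.190199029320697
```

View pics/g4.png

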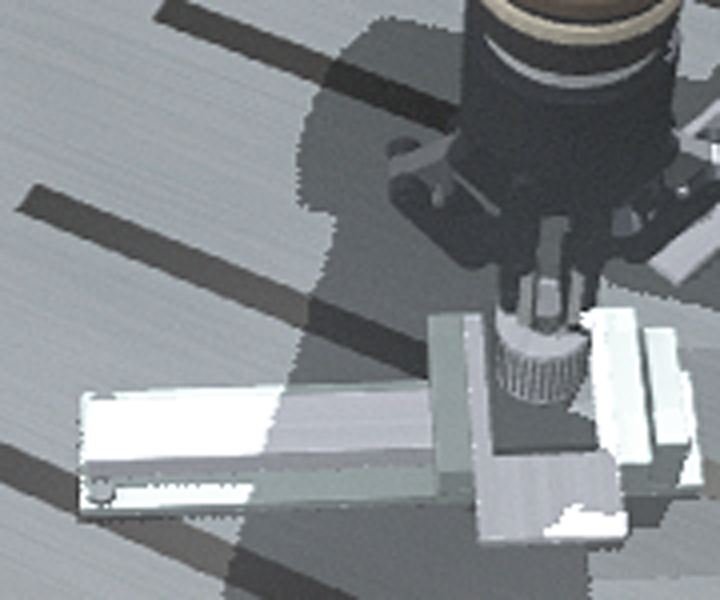

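The carriage is now next to the stop, with the gap at crop x≈640 almost shut. I'll push on until the stop's force shows.

step_arm(targets=[0,0,0,0,2,0,1,0,0,0,0,1,0,1,0,0,0,0,1,0,1,0,0,0,0,1,0,1,0,0,0,0,0,0,1,0,0,0,0,0,0,1])

```text
clock: 6.95
tcp_pos: [0.4969, 0.0912, 0.0677]
orientation: [-179.6, -0.0, -151.5]
wrist_force: [-0.1, -12.7, -0.5]
opening: 0.133
grasp_force: 60.1
```

```bash
cat > s.py <<'E'
from workcell import *
from h import *
o=observe();t=o['tcp_pos'];print(o['clock'],o['q'].round(1),t,o['orientation'],o['wrist_force'],o['wrist_torque'],o['opening'],o['grasp_force'])
d=np.array([-.479,.878]);print("moved",(t[:2]-[.54172,.00972])@d, "force along", o['wrist_force'][:2]@d,"lat",o['wrist_force'][:2]@[.878,.479])
E
python3 s.py
```

```text
6.95 [ 10.6   6.8 -18.6  64.5  -0.4 -17.9] [0.49693193 0.09121629 0.06765798] [-1.79638086e+02 -4.69580146e-02 -1.51505423e+02] [ -0.06918828 -12.7275196   -0.53310314] [-2.67144376 -0.11626314  0.02283091] 0.13300136155629522 60.14784336090088
moved 0.0930072260172075 force along -11.141621021239883 lat -6.1572291934872165
```

step_arm(targets=[0,0,0,0,2,0,1,0,0,0,0,2,0,1,0,0,0,0,1,0,1,0,0,0,0,0,0,1,0,0,0,0,0,0,1])

```text
clock: 7.45
tcp_pos: [0.4969, 0.0913, 0.0677]
orientation: [-179.0, -0.1, -151.7]
wrist_force: [7.4, -26.9, -3.4]
opening: 0.134
grasp_force: 59.8
```

```bash
python3 s.py
```

```text
7.45 [ 11.    6.7 -18.8  64.3  -0.9 -17.3] [0.49689315 0.09127725 0.06773386] [-1.79044139e+02 -8.46096808e-02 -1.51656978e+02] [  7.36067698 -26.94637397  -3.40630352] [-5.75895534 -1.81501927  0.07781562] 0.1342344532155233 59.81244921684265
moved 0.09307932849288557 force along -27.18468061994667 lat -6.444638745370698
```

The reaction is 27 N at 93 mm of travel, above the detent's 17 N, so the carriage is hard against the stop. I'll unload, open, rotate to wind the wrist back, then lower onto the nut.

step_arm(targets=[0,0,0,0,-2,0,1,0,0,0,0,-2,0,1,0,0,0,0,-2,0,1,0,0,0,0,0,0,1])

```text
clock: 7.85
tcp_pos: [0.4969, 0.0912, 0.0677]
orientation: [-179.8, -0.0, -151.5]
wrist_force: [-1.8, -7.9, 1.6]
opening: 0.13
grasp_force: 60.5
```

```bash
python3 s.py
```

```text
7.85 [ 10.5   6.8 -18.6  64.5  -0.2 -18. ] [0.49694763 0.09120283 0.06766078] [-1.79800115e+02 -2.98258513e-02 -1.51500009e+02] [-1.84660016 -7.9477939   1.5771049 ] [-1.81231766  0.32300858  0.01398516] 0.13039737639674204 60.50458073616028
moved 0.09298789030498922 force along -6.093641567291514 lat -5.428308223670458
```

step_arm(targets=[0,0,0,1,-1.5,0,1,0,0,0,0,0,0,0,0,0,0,0,0,0,0,0,0,0,0,0,0,0,0,0,0,0,0,0,0,0,0,0,0,0,0,0,0,0,0,0,0,0,0])

```text
clock: 8.55
tcp_pos: [0.4961, 0.0915, 0.0675]
orientation: [180.0, 0.0, -151.4]
wrist_force: [-0.8, 0.2, -0.8]
opening: 1.001
grasp_force: 0.0
```

step_arm(targets=[0,0,-0.145,0,0,0,0,0,0,-0.145,0,0,0,0,0,0,-0.145,0,0,0,0,0,0,-0.145,0,0,0,0,0,0,-0.145,0,0,0,0,0,0,-0.145,0,0,0,0,0,0,-0.145,0,0,0,0,0,0,-0.145,0,0,0,0,0,0,-0.145,0,0,0,0,0,0,-0.145,0,0,0,0,0,0,-0.145,0,0,0,0,0,0,-0.145,0,0,0,0])

```text
clock: 9.75
tcp_pos: [0.4961, 0.0914, 0.0674]
orientation: [-180.0, 0.0, -51.4]
wrist_force: [0.4, -0.1, 0.3]
opening: 1.001
grasp_force: 0.0
```

step_arm(targets=[0,0,-0.145,0,0,0,0,0,0,-0.145,0,0,0,0,0,0,0,0,0,10,0,0,0,0,0,0,10,0,0,0,0,0,0,6,0,0,0,0,0,0,0,0,0,0,0,0,0,0,0])

```text
clock: 10.45
tcp_pos: [0.4958, 0.0913, 0.041]
orientation: [180.0, 0.0, -35.1]
wrist_force: [0.0, 0.3, 0.2]
opening: 1.001
grasp_force: 0.0
```

```bash
python3 s.py; python3 - <<'E'
from workcell import *
import cv2
a=get_image("scene")
cv2.imwrite("pics/g5.png",cv2.resize(a[130:280,220:400],None,fx=4,fy=4,interpolation=cv2.INTER_CUBIC)[:,:,::-1])
E
```

```text
10.45 [  10.4    7.6  -21.2   61.3   -0.  -134.4] [0.49580251 0.09128283 0.04103931] [ 1.79966722e+02  3.07004182e-02 -3.51473166e+01] [0.01920578 0.28367682 0.20759941] [0.00717607 0.01884914 0.05525598] 1.0011232968453017 0.0
moved 0.0936066421439984 force along 0.2398686787020621 lat 0.15274387352747623
```

View pics/g5.png

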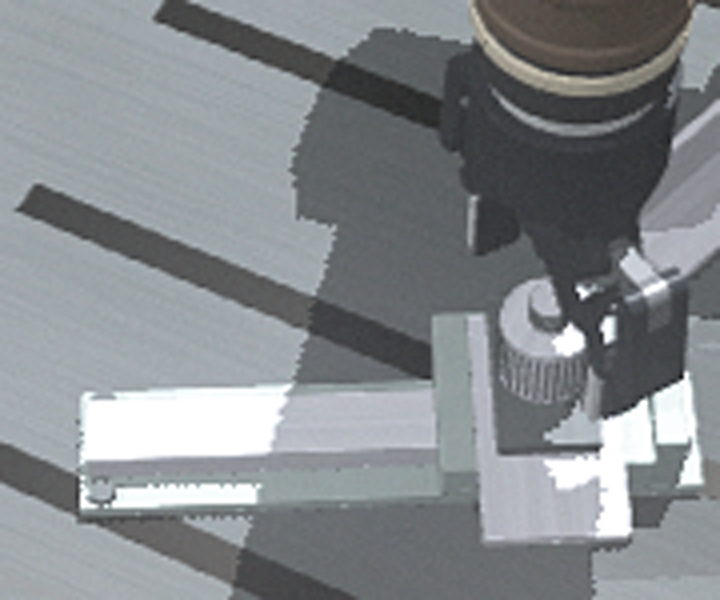

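The carriage is against the stop, and the near finger is at crop (600,400) beside the nut's side, with its tip at about mid-nut height. Closing on the nut.

step_arm(targets=[0,0,0,0,0,0,0.3,0,0,0,0,0,0,0.4,0,0,0,0,0,0,1,0,0,0,0,0,0,1,0,0,0,0,0,0,1,0,0,0,0,0,0,1,0,0,0,0,0,0,1])

```text
clock: 11.2
tcp_pos: [0.4962, 0.0911, 0.0421]
orientation: [-180.0, -0.0, -35.1]
wrist_force: [-2.7, -2.5, 5.4]
opening: 0.441
grasp_force: 59.8
```

```bash
python3 s.py
```

```text
11.2 [  10.4    7.6  -21.1   61.3   -0.  -134.5] [0.49616225 0.09110754 0.04205827] [-1.79996003e+02 -4.28419904e-02 -3.51096104e+01] [-2.67054776 -2.46894397  5.37803141] [-0.30486993  0.41045469  0.02099637] 0.44105282505835525 59.77094829082489
moved 0.09328042138219944 force along -0.8885404315754528 lat -3.527365095781969
```

step_arm(targets=[0,0,0.145,0,0,0.07,1,0,0,0.145,0,0,0.07,1,0,0,0.145,0,0,0.07,1,0,0,0.145,0,0,0.07,1,0,0,0.145,0,0,0.07,1,0,0,0.145,0,0,0.07,1,0,0,0.145,0,0,0.07,1,0,0,0.145,0,0,0.07,1,0,0,0.145,0,0,0.07,1,0,0,0.145,0,0,0.07,1])

```text
clock: 12.2
tcp_pos: [0.4967, 0.0913, 0.0414]
orientation: [-179.9, 0.0, -118.5]
wrist_force: [-0.3, -1.9, 3.3]
opening: 0.446
grasp_force: 59.7
```

```bash
python3 s.py
```

```text
12.2 [ 10.4   7.6 -21.2  61.2  -0.  -51.1] [0.49667696 0.09126961 0.04135954] [-1.79923242e+02  3.31071635e-02 -1.18519023e+02] [-0.34852755 -1.90259855  3.34298875] [-0.17738106  0.01837655  0.06773774] 0.4460420329921364 59.6732372045517
moved 0.09317617368111182 force along -1.5035368305449086 lat -1.2173518941827044
```

step_arm(targets=[0,0,0.145,0,0,0.07,1,0,0,0.145,0,0,0.07,1,0,0,0.145,0,0,0.07,1,0,0,0.145,0,0,0.07,1,0,0,0.145,0,0,0.07,1,0,0,0.145,0,0,0.07,1,0,0,0.145,0,0,0.07,1,0,0,0.145,0,0,0.07,1,0,0,0.145,0,0,0.07,1,0,0,0.145,0,0,0.07,1,0,0,0.145,0,0,0.07,1,0,0,0.145,0,0,0.07,1])

```text
clock: 13.4
tcp_pos: [0.4968, 0.0906, 0.0405]
orientation: [-180.0, 0.1, 141.8]
wrist_force: [0.3, -3.8, 4.1]
opening: 0.448
grasp_force: 59.6
```

step_arm(targets=[0,0,0.145,0,0,0.07,1,0,0,0.145,0,0,0.07,1,0,0,0.145,0,0,0.07,1,0,0,0.145,0,0,0.07,1,0,0,0.07,0,0,0.04,1,0,0,0,0,0,0,1])

```text
clock: 14.0
tcp_pos: [0.4966, 0.0904, 0.0402]
orientation: [180.0, 0.1, 104.8]
wrist_force: [0.2, -3.7, 6.0]
opening: 0.445
grasp_force: 59.9
```

```bash
python3 s.py
```

```text
14.0 [ 10.4   7.6 -21.3  61.   -0.1  85.6] [0.4965867  0.090426   0.04020518] [1.79952687e+02 1.23401907e-01 1.04763571e+02] [ 0.17301431 -3.66951011  5.99291375] [-0.93654806  0.27136853 -0.009531  ] 0.4445032603255626 59.85418438911438
moved 0.09247872230283559 force along -3.3047037340574295 lat -1.6057887768162793
```

step_arm(targets=[0,0,0.09,0,0,0.04,1,0,0,0.09,0,0,0.04,1,0,0,0.09,0,0,0.04,1,0,0,0.05,0,0,0.02,1,0,0,0,0,0,0,1])

```text
clock: 14.5
tcp_pos: [0.4964, 0.0904, 0.0401]
orientation: [179.9, 0.1, 86.5]
wrist_force: [-1.4, -4.2, 6.1]
opening: 0.442
grasp_force: 59.9
```

```bash
python3 s.py
```

```text
14.5 [ 1.040e+01  7.600e+00 -2.130e+01  6.100e+01 -1.000e-01  1.039e+02] [0.49644665 0.09043598 0.04006626] [1.79928928e+02 9.98637765e-02 8.64706144e+01] [-1.42308152 -4.18453507  6.14986776] [-0.84730279  0.26732868 -0.12003896] 0.44183524706032823 59.910598397254944
moved 0.09255456401558111 force along -2.9923657461522 lat -3.253857873359573
```

step_arm(targets=[0,0,0.06,0,0,0.02,1,0,0,0.06,0,0,0.02,1,0,0,0,0,0,0,1])

```text
clock: 14.8
tcp_pos: [0.4964, 0.0904, 0.04]
orientation: [179.9, 0.1, 79.8]
wrist_force: [-1.9, -4.8, 4.9]
opening: 0.442
grasp_force: 59.9
```

```bash
python3 s.py
```

```text
14.8 [ 1.040e+01  7.600e+00 -2.130e+01  6.100e+01 -1.000e-01  1.106e+02] [0.49640132 0.09043991 0.0400273 ] [1.79914144e+02 1.10667906e-01 7.97819555e+01] [-1.92398857 -4.83872137  4.90849801] [-0.99993621  0.30451257  1.37078038] 0.44242933332841783 59.91979122161865
moved 0.09257973294706734 force along -3.326806834953206 lat -4.007009499338242
```

step_arm(targets=[0,0,0.06,0,0,0.02,1,0,0,0.06,0,0,0.02,1,0,0,0,0,0,0,1])

```text
clock: 15.1
tcp_pos: [0.4972, 0.0927, 0.04]
orientation: [179.9, -0.2, 73.0]
wrist_force: [2.2, 4.9, 2.4]
opening: 0.445
grasp_force: 61.0
```

```bash
python3 s.py
```

```text
15.1 [ 1.050e+01  7.700e+00 -2.130e+01  6.090e+01  1.000e-01  1.175e+02] [0.49722072 0.09273608 0.03996357] [179.92304935  -0.18808468  72.95646132] [2.15236884 4.89904984 2.38951805] [ 1.1130868  -0.51627249  0.94715649] 0.4449478564218745 60.964568853378296
moved 0.09420327465453497 force along 3.270381082026417 lat 4.236424710705968
```

The nut bottomed near yaw 80°. Torque jumped to 1.4 N m, and then the pads slipped a little. I'll hold it there briefly, then back off.

step_arm(targets=[0,0,0.04,0,0,0,1,0,0,0,0,0,0,1,0,0,0,0,0,0,1,0,0,0,0,0,0,1])

```text
clock: 15.5
tcp_pos: [0.4979, 0.0936, 0.0401]
orientation: [179.9, -0.3, 70.7]
wrist_force: [3.9, 8.6, 0.1]
opening: 0.445
grasp_force: 61.0
```

```bash
python3 s.py
```

```text
15.5 [ 10.5   7.7 -21.2  60.9   0.2 119.8] [0.49786607 0.09360629 0.04005748] [179.91745064  -0.31679868  70.65388642] [3.87233896 8.64742594 0.05363109] [ 1.83722553 -0.90251561  0.16989892] 0.4446167145894377 60.950775146484375
moved 0.09465819597343234 force along 5.737589617629385 lat 7.542030633078224
```

step_arm(targets=[0,0,0,2.4,0,0,1,0,0,0,0,0,0,1])

```text
clock: 15.7
tcp_pos: [0.4977, 0.0939, 0.04]
orientation: [179.9, -0.0, 70.6]
wrist_force: [1.1, 2.4, 5.6]
opening: 0.443
grasp_force: 61.3
```

```bash
python3 s.py
```

```text
15.7 [ 10.7   7.8 -21.1  61.   -0.  120.1] [0.49767342 0.09392199 0.03999289] [ 1.79919016e+02 -4.42709942e-02  7.05932275e+01] [1.13727985 2.38438465 5.60064507] [ 0.49910204 -0.28956134  0.26069045] 0.44274051876689074 61.338289976119995
moved 0.0950276565233611 force along 1.5487326739698006 lat 2.140651953320964
```

step_arm(targets=[0,0,-0.14,0,-0.35,-0.07,1,0,0,-0.14,0,-0.35,-0.07,1,0,0,-0.14,0,-0.35,-0.07,1,0,0,-0.14,0,-0.35,-0.07,1,0,0,-0.14,0,-0.35,-0.07,1,0,0,0,0,0,0,1])

```text
clock: 16.3
tcp_pos: [0.4953, 0.0939, 0.0403]
orientation: [180.0, -0.0, 110.8]
wrist_force: [-0.4, 1.9, 6.2]
opening: 0.443
grasp_force: 61.5
```

```bash
python3 s.py
```

```text
16.3 [ 10.7   7.6 -21.3  61.1   0.   79.9] [0.49531854 0.09392844 0.04029153] [ 1.79951984e+02 -2.26284036e-02  1.10826294e+02] [-0.43561857  1.89774308  6.16462196] [0.52068247 0.06175124 0.04021374] 0.4430195014660533 61.47760033607483
moved 0.09616130730637587 force along 1.8748797220672015 lat 0.5265458317015635
```

step_arm(targets=[0,0,-0.145,0,-0.4,-0.07,1,0,0,-0.145,0,-0.4,-0.07,1,0,0,-0.145,0,-0.4,-0.07,1,0,0,-0.145,0,-0.4,-0.07,1,0,0,-0.145,0,-0.4,-0.07,1,0,0,-0.145,0,-0.4,-0.07,1,0,0,0,0,0,0,1,0,0,0,0,0,0,1])

```text
clock: 17.1
tcp_pos: [0.4933, 0.0919, 0.0407]
orientation: [-180.0, 0.0, 160.5]
wrist_force: [-1.0, -0.7, 7.7]
opening: 0.444
grasp_force: 61.6
```

```bash
python3 s.py;  python3 - <<'E'
from workcell import *
import cv2
a,b=get_image("scene"),get_image("top")
cv2.imwrite("pics/g6.png",cv2.resize(a[150:270,300:420],None,fx=5,fy=5,interpolation=cv2.INTER_CUBIC)[:,:,::-1])
E
```

```text
17.1 [ 10.6   7.4 -21.5  61.1  -0.   30.1] [0.49333706 0.09192972 0.04070423] [-1.79990260e+02  1.61564467e-02  1.60493551e+02] [-0.97591775 -0.66251723  7.70897439] [0.22091866 0.29603649 0.04173368] 0.444280775428136 61.58090829849243
moved 0.09535555895557739 force along -0.114225525060382 lat -1.174201533394934
```

View pics/g6.png

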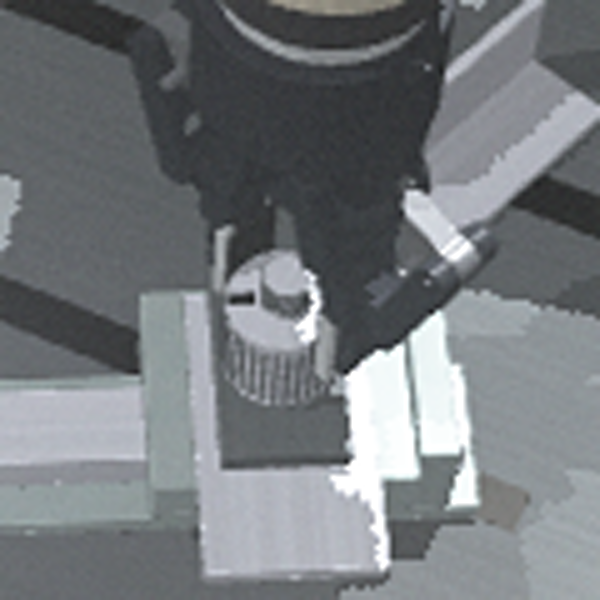

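The notch is at crop (242,298), left of the nut centre (≈278,297). That is along rail −y, so the nut is a quarter turn backed off. I'll press lightly towards the stop to confirm the carriage is home, and leave that bias on.

step_arm(targets=[0,0,0,1.1,1,0,1,0,0,0,1.1,1,0,1,0,0,0,0,0,0,1,0,0,0,0,0,0,1])

```text
clock: 17.6
tcp_pos: [0.4933, 0.092, 0.0407]
orientation: [-179.7, 0.3, 160.4]
wrist_force: [3.7, -9.6, 4.1]
opening: 0.443
grasp_force: 61.4
```

```bash
python3 s.py
```

```text
17.6 [ 10.8   7.3 -21.6  61.   -0.4  30.4] [0.49325533 0.09201125 0.04068146] [-179.73356585    0.25704282  160.39936736] [ 3.67862086 -9.60679301  4.12168569] [-1.59765225 -0.65179255  0.04284274] 0.44322293647704863 61.37698531150818
moved 0.09546629758215212 force along -10.196823658192784 lat -1.3718247404440953
```

The carriage moved only 0.1 mm under a 10 N push, so it is firmly against the stop. The grip is 61 N and nothing is moving. Handing in.

```bash
python3 -c "
from workcell import *
print(finish_job())"
```

```text
the job is handed in; nothing more can be done
None
```

I handed the job in at about 17.6 s with the carriage home against the stop, the nut bottomed and then backed off about 90° and still gripped at 61 N, and the hammer, brush and offcut not touched; no verdict came back.

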